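# Timer relays from the test rail to the carrying tray, order kept

### The arm

A 6-joint arm with a two-finger parallel gripper is mounted at the origin on the work surface. World frame = base frame: x ahead of the robot, y to its left, z up, the work surface at z = 0. Lengths are in m, angles in degrees, forces in N, time in s.
With the tool pointing down it reaches from about 0.4 to 0.825 m from the base axis. Payload 7 kg.
Tool frame: the origin (TCP) lies on the centre line of the jaws, within the pads' length; the fingertips stand 22 mm ahead of it and the grasp point (between the pads) lies 3 mm ahead of it; z points along the fingers, y is the line along which they close (so a half turn about z gives the same grasp; the last joint's range is limited). The gripper opens to 88 mm and grips with 3 to 60 N. Pads are 19 mm wide; open, the fingers measure 130 mm over their backs; the gripper's body (78 mm by 193 mm) begins 47 mm behind the grasp point.
Start: joints at [81.767, 20.546, 0.682, 0, -70.136, -16.507], TCP at [0.282, 0.613, 0.249] pointing down, gripper open.
Joint ranges: [-176.03, 176.03], [-82.01, 121.73], [-58.28, 71.71], [-173.87, 95.51], [-174.79, -0.11], [-173.66, 173.66]. Speed limits (degrees/s): [136.94, 136.94, 172.46, 180, 180, 180].

### API

Orientations are given as [roll, pitch, yaw] about the fixed x, y, z axes, in that order (R = Rz(yaw) Ry(pitch) Rx(roll)).
In Python, from plant import get_state, cams, r gives the robot as it stands.
- The arm moves only by the tool apply_moves, never from a script. Its argument "targets" is a list of rows, each an object with "dp": the shift along the world's x, y, z in m, a list of three; "yaw": the turn about the world's z in degrees. In form: [{"dp": [x, y, z], "yaw": yaw}, ...]. A call has 1 to 20 rows; each row is the pose to reach, as a shift and turn from the pose commanded when the call began; what a row does not reach only later rows make up. A row lasts 1/12 s, in which the tool goes at most 41.7 mm and 7.16 degrees, less where a joint would pass 70% of its speed; a pose out of reach is approached as far as the arm can. A call with a gripper value outside its range is refused whole. "grip" is the gripper command: -1 is fully open, 1 is shut, values between are in proportion, set as the call begins (left out, the last holds). The fingers move at their own pace and stop on an object; "squeeze" is the grip in N (left out, the last holds). Time passes only in rows, so rows that repeat a pose let the fingers close. It gives the time, the measured TCP pose, the force, the opening and the grip force at its end, in the units of the state.
- get_state(): the state, without advancing time (a new reading comes with each control period).
- cams.capture(name): name is "side" or "top" or "wrist"; returns a dict with "image" (420x560x3 uint8, red, green, blue), "range_z" (420x560 float32, m along the optical axis (not along the pixel's ray), 0 where there is no reading), "fx", "fy", "cx", "cy" (pixels), "k1" (the pictures are not rectified: a ray, as slopes to the right and down, at radius r is drawn at 1 + k1 r^2 times it, then the intrinsics apply), "R" (3x3) and "t" (3): a world point X has camera coordinates R X + t; the wrist camera has in their place "T_tool_cam" (4x4, takes a point from camera to tool coordinates, whose origin is the TCP and whose axes are the flange's). Camera axes: x right, y down, z forward; pixel columns grow to the right and rows downward; lengths in m; the calibration is good to about 2 mm. A picture is of the moment at which its call begins: read the wrist's pose just before it.
- r.close_job(): hands the job in; it is judged then, once.
The state is a dict: "time_s": time; "joints": joint angles; "qd": joint speeds; "joint_torque": joint torques, N m; "tcp_pos": TCP position; "eef_rot": TCP orientation; "contact_force": force on the tool from outside, world axes, zero at the start; "moment": the same for the moment, N m; "gripper_width": finger opening in m; "gripper_force": force on a finger pad.
Only numpy, scipy, OpenCV 4.12 (cv2) and the standard library are available. Lean on these libraries where they do the work, as an engineer would, in place of code of your own. Each camera call takes 0.05 s, during which the arm holds its last target. There are 200 camera calls.

### The job

The four timer relays have finished their test run. Move them from their sockets on the test board into the four cells of the carrying tray, one to a cell and in the same left-to-right order as they stand on the board (left and right as seen from the robot), so that they still match the test sheet. Set each relay down gently in its cell, standing upright on its plug; do not drop or tip any, and leave all four standing there.

Things in the scene. Friction and masses are not known exactly. Their poses are not given: they have to be found in the camera images.
- relay_red: Timer relay with red head, 36 x 36 mm, 72 mm tall, about 90 g. Round black plug (28 mm across, 12 mm long) below a pale square housing, top 22 mm red, flat black dial on top. Origin: centre of the plug's underside; z up, x and y square to its faces. Starts plugged loosely in its socket; a straight lift of 15 mm frees it. Grip across two parallel faces 30 to 65 mm above the origin.
- relay_yellow: Timer relay with yellow head, 36 x 36 mm, 72 mm tall, about 90 g. Round black plug (28 mm across, 12 mm long) below a pale square housing, top 22 mm yellow, flat black dial on top. Origin: centre of the plug's underside; z up, x and y square to its faces. Starts plugged loosely in its socket; a straight lift of 15 mm frees it. Grip across two parallel faces 30 to 65 mm above the origin.
- relay_blue: Timer relay with blue head, 36 x 36 mm, 72 mm tall, about 90 g. Round black plug (28 mm across, 12 mm long) below a pale square housing, top 22 mm blue, flat black dial on top. Origin: centre of the plug's underside; z up, x and y square to its faces. Starts plugged loosely in its socket; a straight lift of 15 mm frees it. Grip across two parallel faces 30 to 65 mm above the origin.
- relay_green: Timer relay with green head, 36 x 36 mm, 72 mm tall, about 90 g. Round black plug (28 mm across, 12 mm long) below a pale square housing, top 22 mm green, flat black dial on top. Origin: centre of the plug's underside; z up, x and y square to its faces. Starts plugged loosely in its socket; a straight lift of 15 mm frees it. Grip across two parallel faces 30 to 65 mm above the origin.
- socket_red: Fixed black relay socket, the one in which the red relay stands at the start (the four look alike), brass terminal screws at both ends. 68 mm (x) x 42 mm (y) x 25 mm tall. Origin: centre of its underside, 19.5 mm above the table. It tells which place in the row the relay came from.
- socket_yellow: Fixed black relay socket, the one in which the yellow relay stands at the start (the four look alike), brass terminal screws at both ends. 68 mm (x) x 42 mm (y) x 25 mm tall. Origin: centre of its underside, 19.5 mm above the table. It tells which place in the row the relay came from.
- socket_blue: Fixed black relay socket, the one in which the blue relay stands at the start (the four look alike), brass terminal screws at both ends. 68 mm (x) x 42 mm (y) x 25 mm tall. Origin: centre of its underside, 19.5 mm above the table. It tells which place in the row the relay came from.
- socket_green: Fixed black relay socket, the one in which the green relay stands at the start (the four look alike), brass terminal screws at both ends. 68 mm (x) x 42 mm (y) x 25 mm tall. Origin: centre of its underside, 19.5 mm above the table. It tells which place in the row the relay came from.
- test_board: Fixed grey board 150 (x) x 274 mm (y) with a rail along y: four sockets at x = 0, y = 87, 29, -29, -87 mm, tops 45 mm above the table, relay tops 105 mm. Cable duct on the far side, lamps and switches on the near side, all under 40 mm. Origin: centre of underside. Its +y points to the robot's left within 0.3 rad. It stands left or right of the tray.
- tray: Fixed blue-grey open tray 62 (x) x 236 (y) x 30 mm tall, walls and floor 4 mm, a row of four empty cells 54 x 54 mm inside, centres at x = 0, y = 87, 29, -29, -87 mm. A relay in it stands on its plug on the floor, 4 mm above the table. Flat lugs at both ends. Origin: centre of underside, on the table. Its +y points to the robot's left within 0.3 rad.
Things that resemble listed ones, but are neither listed nor needed, are in the scene too. What is shaped like the relay_green but purple is not meant.

How it is judged:
By the outcome, as a careful person would: the job done as asked, in the order asked, and still so for the second after the job is handed in, with the robot touching nothing.
It also fails if it takes over 104 s, if anything falls off the work surface, if the arm or the gripper's body presses on something with over 40 N, if the wrist force passes 120 N, or if a joint passes its speed limit or range.

## Working session

There is one attempt and no reset: what is moved stays moved. The work goes in short steps, Python scripts to look and compute and a tool call to move; the robot and the scene stay as the last step left them, time stands still between calls to the robot, and variables do not carry over. Pictures are saved under pics/ and viewed, at most 14 in all, crops included, and the job is handed in when it is done.

Besides the shell and the picture viewer there is one more tool, called after "Call:" in YAML: its name, and indented under it one key for each argument. apply_moves: Moves the arm, as the interface text tells. Its arguments: {"type":"object","properties":{"targets":{"type":"array","items":{"type":"object","properties":{"dp":{"type":"array","items":{"type":"number"}},"yaw":{"type":"number"}}}},"grip":{"type":"number"},"squeeze":{"type":"number"}},"required":["targets"]}

```bash
mkdir -p pics
cat > h.py <<'E'
import numpy as np, cv2
from plant import get_state, cams, r
def shot(n, f=None):
    c=cams.capture(n)
    if f: cv2.imwrite(f'pics/{f}.png', c['image'][:,:,::-1])
    return c
def cloud(c):
    h,w=c['range_z'].shape
    u,v=np.meshgrid(np.arange(w),np.arange(h))
    K=np.array([[c['fx'],0,c['cx']],[0,c['fy'],c['cy']],[0,0,1.]])
    p=np.stack([u,v],-1).reshape(-1,1,2).astype(np.float64)
    s=cv2.undistortPoints(p,K,np.array([c['k1'],0,0,0.])).reshape(h,w,2)
    z=c['range_z'].astype(float)
    P=np.dstack([s[...,0]*z,s[...,1]*z,z])
    W=(P-c['t'])@c['R'] if 'R' in c else P
    W[z==0]=np.nan
    return W
E
python3 - <<'E'
from h import *
c=shot('top','top1'); W=cloud(c); np.savez('top1.npz',W=W,im=c['image'])
c2=shot('side','side1'); np.savez('side1.npz',W=cloud(c2),im=c2['image'])
print(get_state()); print(c['t'],c['R'],c['k1'])
E
```

```text
{'time_s': 0.1, 'joints': array([ 8.17648672e+01,  2.05875781e+01,  6.39012565e-01, -1.73579648e-02,
       -7.01349391e+01, -1.65046955e+01]), 'qd': array([-0.00200757, -0.10758781,  0.17578529,  0.04061889, -0.03627539,
       -0.07544318]), 'joint_torque': array([-1.93816755e-03, -5.84162521e+01,  2.93751901e+01,  7.01558813e+00,
        1.02028847e-02, -4.54539088e-05]), 'tcp_pos': array([0.28236547, 0.61266336, 0.24771467]), 'eef_rot': array([ 1.79915300e+02, -8.07920492e-03, -2.47457326e+01]), 'contact_force': array([ 0.07142006, -0.18754338, -0.02329727]), 'moment': array([-0.01895034, -0.03706963, -0.05471635]), 'gripper_force': 0.0, 'gripper_width': 0.08777174507762629}
[-0.0343386   0.58507451  0.76684563] [[ 0.0163242  -0.99891684  0.04357375]
 [-0.99263039 -0.02142425 -0.11927243]
 [ 0.12007677 -0.04130561 -0.99190494]] -0.06186502059592734
```

View pics/top1.png

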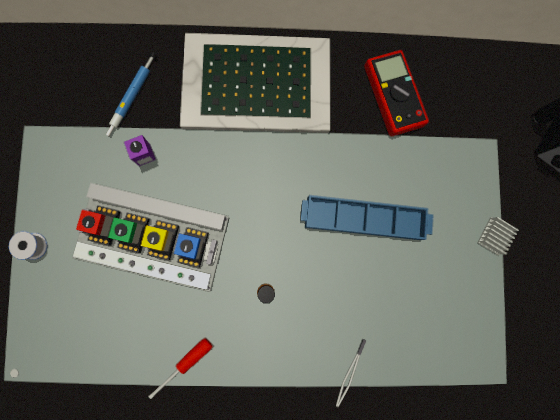

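View pics/side1.png

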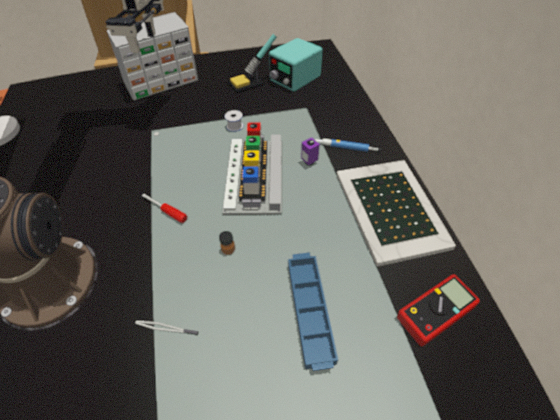

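The top view (up = +x, left = +y) shows the board on the left, with red (90,222), green (122,230), yellow (154,238) and blue (187,246). The tray is on the right, with cells at about (321,214), (351,217), (380,220) and (410,223). The purple one at (137,148) is the decoy. The side view agrees with this.

Run:
```python
from h import *
d=np.load('top1.npz'); W,im=d['W'],d['im']
Z=W[...,2]; print('table z',np.nanmedian(Z[150:180,200:280]),np.nanmedian(Z[300:330,400:450]))
v,u=np.mgrid[:420,:560]
for n,(a,b) in dict(red=(90,222),green=(122,230),yellow=(154,238),blue=(187,246),purple=(137,148)).items():
    m=(abs(u-a)<17)&(abs(v-b)<17)&(Z>.097)&(Z<.115) if n!='purple' else (abs(u-a)<17)&(abs(v-b)<17)&(Z>.06)
    P=W[m]; (c,s,t)=cv2.minAreaRect(P[:,:2].astype(np.float32)*1000)
    print(n,m.sum(),np.median(P[:,2]).round(4),np.round(c,1),np.round(s,1),round(t,1),'mean',P[:,:2].mean(0).round(4))
m=(u>295)&(u<440)&(v>185)&(v<250)&(Z>.024)&(Z<.04)
P=W[m];print('tray',m.sum(),np.median(P[:,2]),cv2.minAreaRect(P[:,:2].astype(np.float32)*1000))
for a,b in [(321,214),(351,217),(380,220),(410,223)]: print('cell',W[b,a].round(4))
# board: strips
m=(u<235)&(v>175)&(v<295)&(u>65)&(Z>.012)&(Z<.06)
P=W[m];print('board',m.sum(),cv2.minAreaRect(P[:,:2].astype(np.float32)*1000))
big=lambda x0,y0,w,h,k:cv2.resize(im[y0:y0+h,x0:x0+w,::-1],None,fx=k,fy=k,interpolation=cv2.INTER_CUBIC)
cv2.imwrite('pics/crop1.png',big(65,170,180,130,4))
```

```text
table z -0.00014705364234344158 -0.00032969705212368384
red 470 0.1047 [548.4 300.6] [36.8 36.7] 76.7 mean [0.5479 0.2992]
green 460 0.1047 [535.8 244. ] [36.3 36.7] 77.8 mean [0.5356 0.2429]
yellow 467 0.1049 [523.5 187.4] [37.5 36.5] 78.0 mean [0.5231 0.1867]
blue 470 0.1046 [511.  131.8] [37.2 36.3] 77.0 mean [0.5108 0.1311]
purple 443 0.0718 [689.9 236.7] [38.1 37.2] 23.3 mean [0.6888 0.2355]
tray 1127 0.028410448191796004 ((575.0322265625, -203.1049346923828), (261.7283935546875, 63.134742736816406), 84.8546371459961)
cell [ 0.5811 -0.1152  0.0032]
cell [ 0.5763 -0.1752  0.0039]
cell [ 0.5716 -0.2345  0.0018]
cell [ 0.5669 -0.2964  0.0008]
board 7485 ((529.5770874023438, 216.1324462890625), (273.42291259765625, 150.34133911132812), 77.70904541015625)
```

View pics/crop1.png

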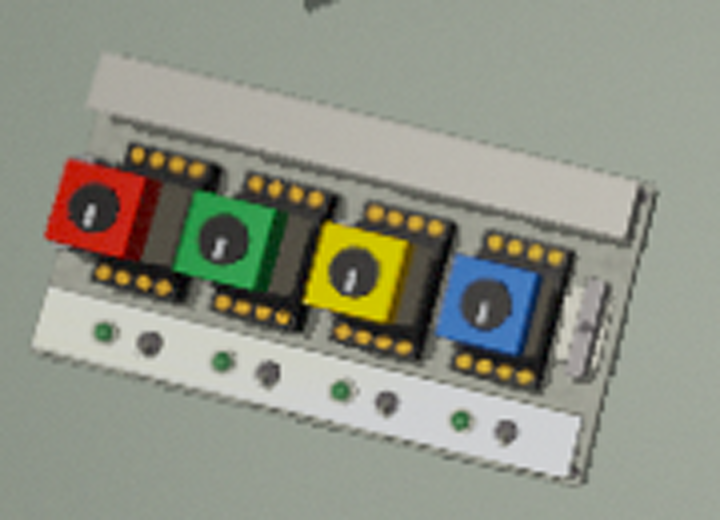

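The relay tops come out at 105 mm and 36–37 mm square, spaced 58 mm on a board yaw of about -12.4°. The board measures 273 x 150 mm, as given. The tray yaw is about -5.1° with its centre at (0.575, -0.203). The tray cells from left to right will be red, green, yellow, blue. I'll grip across board x, where the fingers clear the neighbouring relays. First move is to hover over red.

Call:
apply_moves:
  targets:
    - {"dp":[0.012,-0.014,0],"yaw":-5}
    - {"dp":[0.035,-0.042,0],"yaw":-11}
    - {"dp":[0.06,-0.07,-0.003],"yaw":-18}
    - {"dp":[0.085,-0.1,-0.007],"yaw":-25}
    - {"dp":[0.11,-0.129,-0.01],"yaw":-32}
    - {"dp":[0.135,-0.158,-0.015],"yaw":-39}
    - {"dp":[0.16,-0.188,-0.02],"yaw":-46}
    - {"dp":[0.185,-0.217,-0.025],"yaw":-53}
    - {"dp":[0.21,-0.246,-0.03],"yaw":-60}
    - {"dp":[0.232,-0.272,-0.035],"yaw":-66}
    - {"dp":[0.25,-0.293,-0.04],"yaw":-71}
    - {"dp":[0.261,-0.306,-0.045],"yaw":-75}
    - {"dp":[0.266,-0.312,-0.049],"yaw":-77}
    - {"dp":[0.266,-0.312,-0.049],"yaw":-77.7}
    - {"dp":[0.266,-0.312,-0.049],"yaw":-77.7}
    - {"dp":[0.266,-0.312,-0.049],"yaw":-77.7}
    - {"dp":[0.266,-0.312,-0.049],"yaw":-77.7}
  grip: -1
  squeeze: 25

```text
time_s: 1.52
tcp_pos: [0.548, 0.3021, 0.1999]
eef_rot: [-180.0, 0.0, -102.3]
contact_force: [0.3, -0.1, -0.0]
gripper_width: 0.0875
gripper_force: 0.0
```

```bash
cat >> h.py <<'E'
def wrist(f=None):
    from scipy.spatial.transform import Rotation as Ro
    s=get_state(); c=shot('wrist',f); P=cloud(c); T=c['T_tool_cam']
    P=P@T[:3,:3].T+T[:3,3]
    W=P@Ro.from_euler('xyz',s['eef_rot'],degrees=True).as_matrix().T+s['tcp_pos']
    return s,c,W
def tops(W,lo,hi,x0,y0,rad=.03):
    m=(W[...,2]>lo)&(W[...,2]<hi)&(np.hypot(W[...,0]-x0,W[...,1]-y0)<rad)
    P=W[m]
    if len(P)<20: return len(P)
    c,s,t=cv2.minAreaRect(P[:,:2].astype(np.float32)*1000)
    return len(P),np.median(P[:,2]).round(4),np.round(c,1),np.round(s,1),round(t,1)
E
python3 - <<'E'
from h import *
s,c,W=wrist('w1'); print(s['tcp_pos'],s['eef_rot'],s['contact_force'],s['joints'],c['T_tool_cam'].round(3))
for n,a in dict(red=(.548,.301),green=(.536,.244),yellow=(.523,.187),blue=(.511,.131)).items(): print(n,tops(W,.097,.115,*a))
E
```

```text
[0.54798807 0.30210155 0.19994114] [-1.79983444e+02  2.88544034e-02 -1.02292286e+02] [ 0.25543126 -0.10486963 -0.02609764] [ 4.67165316e+01  1.78947337e+01 -9.77890259e+00 -7.51108456e-04
 -6.22931038e+01 -5.90084725e+01] [[ 0.    -0.97  -0.243  0.064]
 [ 1.    -0.     0.001  0.001]
 [-0.001 -0.243  0.97  -0.134]
 [ 0.     0.     0.     1.   ]]
red (2900, np.float64(0.1032), array([547.9, 302.9]), array([36.8, 36.4]), 77.2)
green (3382, np.float64(0.1033), array([535.3, 246.1]), array([36. , 36.4]), 77.8)
yellow (3790, np.float64(0.1034), array([523.1, 191.1]), array([33.6, 36.5]), 77.0)
blue 0
```

View pics/w1.png

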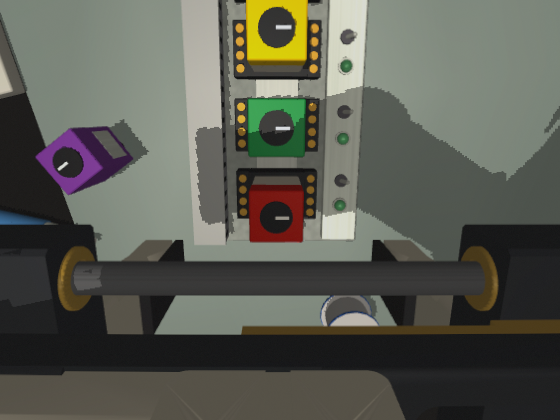

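Wrist view: red (277,215), green (277,128) and yellow (277,25) sit in the sockets, purple (80,160) is off to the side, and the jaws are centred across the row. The wrist and top cameras agree within 2 mm. I'll descend onto red, grip it and lift.

Call:
apply_moves:
  targets:
    - {"dp":[0,0,-0.012],"yaw":0}
    - {"dp":[0,0,-0.032],"yaw":0}
    - {"dp":[0,0,-0.054],"yaw":0}
    - {"dp":[0,0,-0.074],"yaw":0}
    - {"dp":[0,0,-0.09],"yaw":0}
    - {"dp":[0,0,-0.102],"yaw":0}
    - {"dp":[0,0,-0.109],"yaw":0}
    - {"dp":[0,0,-0.112],"yaw":0}
    - {"dp":[0,0,-0.112],"yaw":0}
    - {"dp":[0,0,-0.112],"yaw":0}

```text
time_s: 2.4
tcp_pos: [0.5489, 0.3014, 0.0883]
eef_rot: [-180.0, 0.0, -102.4]
contact_force: [-0.1, -0.0, 1.2]
gripper_width: 0.0877
gripper_force: 0.0
```

Call:
apply_moves:
  targets:
    - {"dp":[0,0,0]}
    - {"dp":[0,0,0]}
    - {"dp":[0,0,0]}
    - {"dp":[0,0,0]}
    - {"dp":[0,0,0]}
    - {"dp":[0,0,0]}
    - {"dp":[0,0,0]}
    - {"dp":[0,0,0]}
    - {"dp":[0,0,0]}
    - {"dp":[0,0,0]}
  grip: 1
  squeeze: 25

```text
$.targets[0]: bad value
```

Call:
apply_moves:
  targets:
    - {"dp":[0,0,0],"yaw":0}
    - {"dp":[0,0,0],"yaw":0}
    - {"dp":[0,0,0],"yaw":0}
    - {"dp":[0,0,0],"yaw":0}
    - {"dp":[0,0,0],"yaw":0}
    - {"dp":[0,0,0],"yaw":0}
    - {"dp":[0,0,0],"yaw":0}
    - {"dp":[0,0,0],"yaw":0}
    - {"dp":[0,0,0],"yaw":0}
    - {"dp":[0,0,0],"yaw":0}
  grip: 1
  squeeze: 25

```text
time_s: 3.23
tcp_pos: [0.5485, 0.301, 0.0876]
eef_rot: [-180.0, -0.0, -102.4]
contact_force: [0.5, 0.9, -0.2]
gripper_width: 0.0357
gripper_force: 25.0
```

Call:
apply_moves:
  targets:
    - {"dp":[0,0,0.003],"yaw":0}
    - {"dp":[0,0,0.008],"yaw":0}
    - {"dp":[0,0,0.014],"yaw":0}
    - {"dp":[0,0,0.022],"yaw":0}
    - {"dp":[0,0,0.032],"yaw":0}
    - {"dp":[0,0,0.046],"yaw":0}
    - {"dp":[0,0,0.064],"yaw":0}
    - {"dp":[0,0,0.082],"yaw":0}
    - {"dp":[0,0,0.096],"yaw":0}
    - {"dp":[0,0,0.106],"yaw":0}
    - {"dp":[0,0,0.112],"yaw":0}
    - {"dp":[0,0,0.112],"yaw":0}
    - {"dp":[0,0,0.112],"yaw":0}

```text
time_s: 4.32
tcp_pos: [0.5483, 0.301, 0.1994]
eef_rot: [180.0, 0.0, -102.4]
contact_force: [0.2, -0.2, -1.2]
gripper_width: 0.0362
gripper_force: 25.0
```

Red is held (width 36 mm, -1.2 N load). Carrying it over the left-most cell.

Call:
apply_moves:
  targets:
    - {"dp":[0.001,-0.008,0],"yaw":0}
    - {"dp":[0.002,-0.025,0],"yaw":0.5}
    - {"dp":[0.004,-0.05,0],"yaw":1}
    - {"dp":[0.007,-0.084,0],"yaw":1.5}
    - {"dp":[0.01,-0.12,0],"yaw":2}
    - {"dp":[0.013,-0.157,0],"yaw":2.7}
    - {"dp":[0.016,-0.194,0],"yaw":3.4}
    - {"dp":[0.019,-0.231,0],"yaw":4}
    - {"dp":[0.022,-0.268,0],"yaw":4.7}
    - {"dp":[0.025,-0.305,0],"yaw":5.3}
    - {"dp":[0.028,-0.34,0],"yaw":6}
    - {"dp":[0.031,-0.37,0],"yaw":6.5}
    - {"dp":[0.033,-0.394,0],"yaw":7}
    - {"dp":[0.034,-0.409,0],"yaw":7.2}
    - {"dp":[0.0345,-0.416,0],"yaw":7.25}
    - {"dp":[0.0345,-0.4175,0],"yaw":7.25}
    - {"dp":[0.0345,-0.4175,0],"yaw":7.25}
    - {"dp":[0.0345,-0.4175,0],"yaw":7.25}
    - {"dp":[0.0345,-0.4175,0],"yaw":7.25}

```text
time_s: 5.9
tcp_pos: [0.583, -0.1156, 0.1995]
eef_rot: [180.0, 0.0, -95.1]
contact_force: [0.3, 0.0, -0.5]
gripper_width: 0.0359
gripper_force: 25.0
```

Run:
```python
from h import *
s,c,W=wrist('w2'); print(s['tcp_pos'],s['eef_rot'],s['joints'])
np.savez('w2.npz',W=W)
m=(W[...,2]>.022)&(W[...,2]<.036)&(W[...,0]>.5)&(W[...,0]<.65)&(W[...,1]<-.06)
P=W[m];print(len(P),np.median(P[:,2]),cv2.minAreaRect(P[:,:2].astype(np.float32)*1000), P.min(0),P.max(0))
# floors
for k in (87,29,-29,-87):
    y0=np.array([.575,-.2031])+k/1e3*np.array([.0898,.996]); q=(W[...,2]<.012)&(abs(W[...,0]-y0[0])<.024)&(abs(W[...,1]-y0[1])<.024)
    print(k,y0,q.sum(),np.nanmedian(W[q][:,2]) if q.any() else 0)
```

```text
[ 0.58295965 -0.11560107  0.19945317] [ 1.79989875e+02  4.25311433e-03 -9.51340698e+01] [ 7.60760130e+00  1.51035680e+01 -1.38039625e+01 -7.28913265e-03
 -6.11014071e+01 -1.27381477e+01]
3462 0.027664351074062427 ((575.7272338867188, -181.70742797851562), (171.99749755859375, 62.372676849365234), 85.02058410644531) [ 0.53773244 -0.26908465  0.02200378] [ 0.61368712 -0.09355016  0.03072634]
87 [ 0.5828126 -0.116448 ] 2475 0.002297674271131006
29 [ 0.5776042 -0.174216 ] 2935 0.0023296391936434013
-29 [ 0.5723958 -0.231984 ] 3369 0.0022867991260412113
-87 [ 0.5671874 -0.289752 ] 540 0.0023365958027248
```

View pics/w2.png

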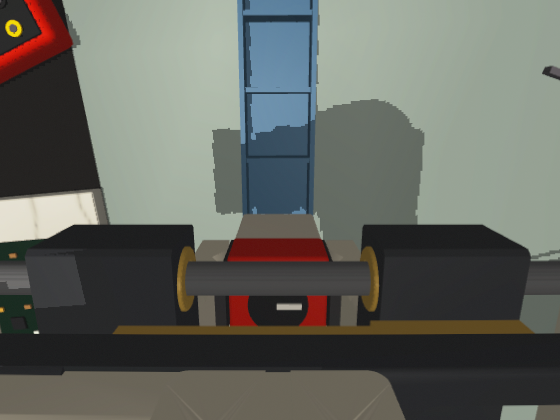

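The held red relay is at (277,285), upright. The tray runs straight ahead of it, with dividers at rows 157, 90 and 13. I'll check the divider positions along the tray.

Run:
```python
from h import *
a=np.array([.0898,.996]);b=np.array([.996,-.0898])
for f in('w2','top1'):
    W=np.load(f+'.npz')['W']; d=W[...,:2]-np.array([.575,-.2031]); X=d@b;Y=d@a;Z=W[...,2]
    for k in (117,58,0,-58,-117):
        m=(abs(X)<.023)&(abs(Y-k/1e3)<.012)&(Z>.024)&(Z<.036)
        print(f,k,m.sum(),(Y[m].mean()*1e3).round(1) if m.any() else'',end=' | ')
    m=(Z>.024)&(Z<.036)&(abs(X)<.04)&(abs(Y)<.11); print('x edges',np.percentile(X[m]*1e3,[1,99]).round(1))
```

```text
w2 117 0  | w2 58 185 60.1 | w2 0 208 2.0 | w2 -58 250 -55.4 | w2 -117 0  | x edges [-32.1  29.9]
top1 117 160 121.6 | top1 58 45 58.9 | top1 0 45 0.6 | top1 -58 47 -56.2 | top1 -117 180 -120.3 | x edges [-31.3  31. ]
```

Placement is within 2 mm, and the cell leaves 9 mm to spare on each side. Lowering red.

Call:
apply_moves:
  targets:
    - {"dp":[0,0,-0.008],"yaw":0}
    - {"dp":[0,0,-0.022],"yaw":0}
    - {"dp":[0,0,-0.04],"yaw":0}
    - {"dp":[0,0,-0.06],"yaw":0}
    - {"dp":[0,0,-0.08],"yaw":0}
    - {"dp":[0,0,-0.098],"yaw":0}
    - {"dp":[0,0,-0.112],"yaw":0}
    - {"dp":[0,0,-0.123],"yaw":0}
    - {"dp":[0,0,-0.13],"yaw":0}
    - {"dp":[0,0,-0.134],"yaw":0}
    - {"dp":[0,0,-0.136],"yaw":0}
    - {"dp":[0,0,-0.137],"yaw":0}
    - {"dp":[0,0,-0.138],"yaw":0}
    - {"dp":[0,0,-0.138],"yaw":0}

```text
time_s: 7.12
tcp_pos: [0.5833, -0.1165, 0.0621]
eef_rot: [-179.9, 0.0, -95.2]
contact_force: [-0.7, -0.1, -1.2]
gripper_width: 0.0358
gripper_force: 25.0
```

Call:
apply_moves:
  targets:
    - {"dp":[0,0,-0.0005],"yaw":0}
    - {"dp":[0,0,-0.001],"yaw":0}
    - {"dp":[0,0,-0.0015],"yaw":0}
    - {"dp":[0,0,-0.002],"yaw":0}
    - {"dp":[0,0,-0.002],"yaw":0}

```text
time_s: 7.53
tcp_pos: [0.583, -0.1165, 0.0595]
eef_rot: [180.0, -0.0, -95.2]
contact_force: [0.5, -0.3, -1.5]
gripper_width: 0.036
gripper_force: 25.0
```

Call:
apply_moves:
  targets:
    - {"dp":[0,0,-0.0004],"yaw":0}
    - {"dp":[0,0,-0.0008],"yaw":0}
    - {"dp":[0,0,-0.0012],"yaw":0}
    - {"dp":[0,0,-0.0012],"yaw":0}
    - {"dp":[0,0,-0.0012],"yaw":0}

```text
time_s: 7.95
tcp_pos: [0.583, -0.1165, 0.059]
eef_rot: [-180.0, -0.0, -95.2]
contact_force: [-2.5, 0.6, 5.0]
gripper_width: 0.0357
gripper_force: 25.0
```

Contact at z = 0.059 with +5 N, so red is standing on the floor. Releasing and rising.

Call:
apply_moves:
  targets:
    - {"dp":[0,0,0],"yaw":0}
    - {"dp":[0,0,0],"yaw":0}
    - {"dp":[0,0,0],"yaw":0}
    - {"dp":[0,0,0],"yaw":0}
    - {"dp":[0,0,0],"yaw":0}
    - {"dp":[0,0,0],"yaw":0}
    - {"dp":[0,0,0],"yaw":0}
    - {"dp":[0,0,0.006],"yaw":0}
    - {"dp":[0,0,0.02],"yaw":0}
    - {"dp":[0,0,0.044],"yaw":0}
    - {"dp":[0,0,0.074],"yaw":0}
    - {"dp":[0,0,0.104],"yaw":0}
    - {"dp":[0,0,0.126],"yaw":0}
    - {"dp":[0,0,0.138],"yaw":0}
    - {"dp":[0,0,0.1415],"yaw":0}
    - {"dp":[0,0,0.1415],"yaw":0}
  grip: -1

```text
time_s: 9.28
tcp_pos: [0.5834, -0.1164, 0.2012]
eef_rot: [-179.9, 0.0, -95.2]
contact_force: [0.6, -0.4, -0.2]
gripper_width: 0.0875
gripper_force: 0.0
```

Run:
```python
from h import *
s,c,W=wrist('w3'); print(s['tcp_pos'],s['eef_rot'],s['gripper_width'])
print(tops(W,.068,.082,.583,-.1165))
```

```text
[ 0.58336134 -0.11644014  0.20115499] [-1.79869753e+02  2.91725540e-02 -9.51915562e+01] 0.08749275440260644
(2347, np.float64(0.0748), array([ 581.9, -114.4]), array([36.9, 36.4]), 84.6)
```

View pics/w3.png

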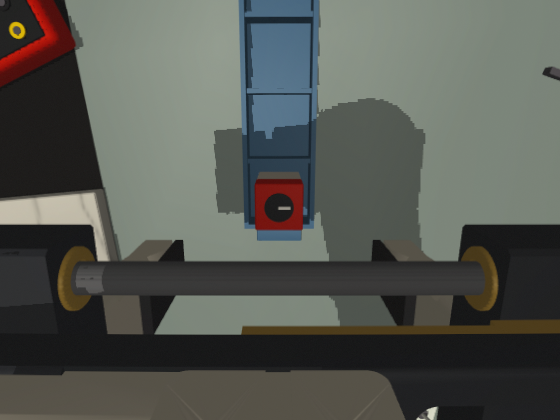

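Red stands upright and centred in the left cell (top at (279,207), 75 mm high). Next is green.

Call:
apply_moves:
  targets:
    - {"dp":[-0.001,0.012,0],"yaw":0}
    - {"dp":[-0.005,0.036,0],"yaw":-0.7}
    - {"dp":[-0.01,0.072,0],"yaw":-1.5}
    - {"dp":[-0.015,0.111,0],"yaw":-2.2}
    - {"dp":[-0.02,0.15,0],"yaw":-3}
    - {"dp":[-0.025,0.189,0],"yaw":-3.8}
    - {"dp":[-0.03,0.228,0],"yaw":-4.6}
    - {"dp":[-0.035,0.267,0],"yaw":-5.4}
    - {"dp":[-0.039,0.302,0],"yaw":-6.1}
    - {"dp":[-0.043,0.331,0],"yaw":-6.7}
    - {"dp":[-0.046,0.351,0],"yaw":-7.1}
    - {"dp":[-0.047,0.3605,0],"yaw":-7.25}
    - {"dp":[-0.047,0.361,0],"yaw":-7.25}
    - {"dp":[-0.047,0.361,0],"yaw":-7.25}
    - {"dp":[-0.047,0.361,0],"yaw":-7.25}

```text
time_s: 10.58
tcp_pos: [0.5357, 0.2437, 0.1991]
eef_rot: [179.9, -0.1, -102.5]
contact_force: [0.4, 0.3, 0.3]
gripper_width: 0.0874
gripper_force: 0.0
```

Call:
apply_moves:
  targets:
    - {"dp":[0,0,-0.012],"yaw":0}
    - {"dp":[0,0,-0.032],"yaw":0}
    - {"dp":[0,0,-0.054],"yaw":0}
    - {"dp":[0,0,-0.074],"yaw":0}
    - {"dp":[0,0,-0.09],"yaw":0}
    - {"dp":[0,0,-0.102],"yaw":0}
    - {"dp":[0,0,-0.109],"yaw":0}
    - {"dp":[0,0,-0.1125],"yaw":0}
    - {"dp":[0,0,-0.1125],"yaw":0}
    - {"dp":[0,0,-0.1125],"yaw":0}

```text
time_s: 11.42
tcp_pos: [0.5364, 0.2443, 0.0879]
eef_rot: [-180.0, 0.0, -102.5]
contact_force: [0.4, -0.2, 0.2]
gripper_width: 0.0873
gripper_force: 0.0
```

Call:
apply_moves:
  targets:
    - {"dp":[0,0,0],"yaw":0}
    - {"dp":[0,0,0],"yaw":0}
    - {"dp":[0,0,0],"yaw":0}
    - {"dp":[0,0,0],"yaw":0}
    - {"dp":[0,0,0],"yaw":0}
    - {"dp":[0,0,0],"yaw":0}
    - {"dp":[0,0,0],"yaw":0}
    - {"dp":[0,0,0],"yaw":0}
    - {"dp":[0,0,0],"yaw":0}
    - {"dp":[0,0,0],"yaw":0}
  grip: 1

```text
time_s: 12.25
tcp_pos: [0.536, 0.2445, 0.0874]
eef_rot: [-180.0, -0.0, -102.4]
contact_force: [-0.2, -0.0, 1.2]
gripper_width: 0.0355
gripper_force: 25.0
```

Call:
apply_moves:
  targets:
    - {"dp":[0,0,0.003],"yaw":0}
    - {"dp":[0,0,0.008],"yaw":0}
    - {"dp":[0,0,0.014],"yaw":0}
    - {"dp":[0,0,0.022],"yaw":0}
    - {"dp":[0,0,0.032],"yaw":0}
    - {"dp":[0,0,0.046],"yaw":0}
    - {"dp":[0,0,0.064],"yaw":0}
    - {"dp":[0,0,0.082],"yaw":0}
    - {"dp":[0,0,0.096],"yaw":0}
    - {"dp":[0,0,0.106],"yaw":0}
    - {"dp":[0,0,0.112],"yaw":0}
    - {"dp":[0,0,0.112],"yaw":0}
    - {"dp":[0,0,0.112],"yaw":0}

```text
time_s: 13.33
tcp_pos: [0.5358, 0.2444, 0.1992]
eef_rot: [180.0, 0.0, -102.5]
contact_force: [-0.4, -1.1, -0.6]
gripper_width: 0.0362
gripper_force: 25.0
```

Call:
apply_moves:
  targets:
    - {"dp":[0.001,-0.008,0],"yaw":0}
    - {"dp":[0.003,-0.025,0],"yaw":0.5}
    - {"dp":[0.005,-0.05,0],"yaw":1}
    - {"dp":[0.008,-0.084,0],"yaw":1.5}
    - {"dp":[0.012,-0.12,0],"yaw":2}
    - {"dp":[0.016,-0.157,0],"yaw":2.7}
    - {"dp":[0.02,-0.194,0],"yaw":3.4}
    - {"dp":[0.024,-0.231,0],"yaw":4}
    - {"dp":[0.028,-0.268,0],"yaw":4.7}
    - {"dp":[0.032,-0.305,0],"yaw":5.3}
    - {"dp":[0.035,-0.34,0],"yaw":6}
    - {"dp":[0.038,-0.37,0],"yaw":6.5}
    - {"dp":[0.04,-0.394,0],"yaw":7}
    - {"dp":[0.041,-0.409,0],"yaw":7.2}
    - {"dp":[0.0418,-0.417,0],"yaw":7.25}
    - {"dp":[0.0418,-0.4188,0],"yaw":7.25}
    - {"dp":[0.0418,-0.4188,0],"yaw":7.25}
    - {"dp":[0.0418,-0.4188,0],"yaw":7.25}
    - {"dp":[0.0418,-0.4188,0],"yaw":7.25}

```text
time_s: 14.92
tcp_pos: [0.5778, -0.1733, 0.1993]
eef_rot: [180.0, 0.0, -95.1]
contact_force: [0.5, -0.3, -1.9]
gripper_width: 0.0359
gripper_force: 25.0
```

Call:
apply_moves:
  targets:
    - {"dp":[0,0,-0.008],"yaw":0}
    - {"dp":[0,0,-0.022],"yaw":0}
    - {"dp":[0,0,-0.04],"yaw":0}
    - {"dp":[0,0,-0.06],"yaw":0}
    - {"dp":[0,0,-0.08],"yaw":0}
    - {"dp":[0,0,-0.098],"yaw":0}
    - {"dp":[0,0,-0.112],"yaw":0}
    - {"dp":[0,0,-0.123],"yaw":0}
    - {"dp":[0,0,-0.13],"yaw":0}
    - {"dp":[0,0,-0.134],"yaw":0}
    - {"dp":[0,0,-0.136],"yaw":0}
    - {"dp":[0,0,-0.1375],"yaw":0}
    - {"dp":[0,0,-0.1385],"yaw":0}
    - {"dp":[0,0,-0.139],"yaw":0}
    - {"dp":[0,0,-0.1395],"yaw":0}
    - {"dp":[0,0,-0.14],"yaw":0}
    - {"dp":[0,0,-0.1404],"yaw":0}
    - {"dp":[0,0,-0.1408],"yaw":0}
    - {"dp":[0,0,-0.1408],"yaw":0}

```text
time_s: 16.5
tcp_pos: [0.5779, -0.1743, 0.0588]
eef_rot: [-180.0, -0.0, -95.2]
contact_force: [-0.3, -0.3, 1.5]
gripper_width: 0.0357
gripper_force: 25.0
```

Call:
apply_moves:
  targets:
    - {"dp":[0,0,-0.0003],"yaw":0}
    - {"dp":[0,0,-0.0005],"yaw":0}
    - {"dp":[0,0,-0.0005],"yaw":0}
    - {"dp":[0,0,-0.0005],"yaw":0}

```text
time_s: 16.83
tcp_pos: [0.5779, -0.1743, 0.0588]
eef_rot: [-180.0, -0.0, -95.2]
contact_force: [-1.4, 1.0, 7.6]
gripper_width: 0.036
gripper_force: 25.0
```

Green is down (+7.6 N). Releasing it, then on to yellow.

Call:
apply_moves:
  targets:
    - {"dp":[0,0,0],"yaw":0}
    - {"dp":[0,0,0],"yaw":0}
    - {"dp":[0,0,0],"yaw":0}
    - {"dp":[0,0,0],"yaw":0}
    - {"dp":[0,0,0],"yaw":0}
    - {"dp":[0,0,0],"yaw":0}
    - {"dp":[0,0,0],"yaw":0}
    - {"dp":[0,0,0.006],"yaw":0}
    - {"dp":[0,0,0.02],"yaw":0}
    - {"dp":[0,0,0.044],"yaw":0}
    - {"dp":[0,0,0.074],"yaw":0}
    - {"dp":[0,0,0.104],"yaw":0}
    - {"dp":[0,0,0.126],"yaw":0}
    - {"dp":[0,0,0.138],"yaw":0}
    - {"dp":[0,0,0.1415],"yaw":0}
    - {"dp":[0,0,0.1415],"yaw":0}
  grip: -1

```text
time_s: 18.17
tcp_pos: [0.5782, -0.1743, 0.2009]
eef_rot: [-179.9, 0.0, -95.2]
contact_force: [-0.7, 0.1, -1.3]
gripper_width: 0.0876
gripper_force: 0.0
```

Run:
```python
from h import *
s,c,W=wrist('w4'); print(s['tcp_pos'],s['eef_rot'],s['gripper_width'])
print(tops(W,.068,.082,.578,-.174))
```

```text
[ 0.57818634 -0.17427579  0.20088127] [-1.79866039e+02  1.64048525e-02 -9.51922569e+01] 0.08764008574834563
(2349, np.float64(0.0748), array([ 576.8, -172.3]), array([37. , 36.4]), 84.5)
```

Call:
apply_moves:
  targets:
    - {"dp":[-0.001,0.012,0],"yaw":0}
    - {"dp":[-0.005,0.036,0],"yaw":-0.7}
    - {"dp":[-0.01,0.072,0],"yaw":-1.5}
    - {"dp":[-0.016,0.111,0],"yaw":-2.2}
    - {"dp":[-0.022,0.15,0],"yaw":-3}
    - {"dp":[-0.028,0.189,0],"yaw":-3.8}
    - {"dp":[-0.034,0.228,0],"yaw":-4.6}
    - {"dp":[-0.04,0.267,0],"yaw":-5.4}
    - {"dp":[-0.045,0.302,0],"yaw":-6.1}
    - {"dp":[-0.05,0.331,0],"yaw":-6.7}
    - {"dp":[-0.053,0.351,0],"yaw":-7.1}
    - {"dp":[-0.054,0.361,0],"yaw":-7.25}
    - {"dp":[-0.054,0.362,0],"yaw":-7.25}
    - {"dp":[-0.054,0.362,0],"yaw":-7.25}
    - {"dp":[-0.054,0.362,0],"yaw":-7.25}

```text
time_s: 19.47
tcp_pos: [0.5235, 0.1869, 0.1989]
eef_rot: [179.9, -0.1, -102.5]
contact_force: [-0.1, 0.2, -0.5]
gripper_width: 0.088
gripper_force: 0.0
```

Call:
apply_moves:
  targets:
    - {"dp":[0,0,-0.012],"yaw":0}
    - {"dp":[0,0,-0.032],"yaw":0}
    - {"dp":[0,0,-0.054],"yaw":0}
    - {"dp":[0,0,-0.074],"yaw":0}
    - {"dp":[0,0,-0.09],"yaw":0}
    - {"dp":[0,0,-0.102],"yaw":0}
    - {"dp":[0,0,-0.109],"yaw":0}
    - {"dp":[0,0,-0.1122],"yaw":0}
    - {"dp":[0,0,-0.1122],"yaw":0}
    - {"dp":[0,0,-0.1122],"yaw":0}

```text
time_s: 20.3
tcp_pos: [0.5242, 0.1875, 0.0879]
eef_rot: [-180.0, 0.0, -102.5]
contact_force: [0.5, -0.3, -0.0]
gripper_width: 0.0876
gripper_force: 0.0
```

Green stands upright. Now grip yellow and carry it to cell 3.

Call:
apply_moves:
  targets:
    - {"dp":[0,0,0],"yaw":0}
    - {"dp":[0,0,0],"yaw":0}
    - {"dp":[0,0,0],"yaw":0}
    - {"dp":[0,0,0],"yaw":0}
    - {"dp":[0,0,0],"yaw":0}
    - {"dp":[0,0,0],"yaw":0}
    - {"dp":[0,0,0],"yaw":0}
    - {"dp":[0,0,0],"yaw":0}
    - {"dp":[0,0,0],"yaw":0}
    - {"dp":[0,0,0],"yaw":0}
  grip: 1

```text
time_s: 21.13
tcp_pos: [0.5238, 0.1877, 0.0873]
eef_rot: [180.0, -0.0, -102.4]
contact_force: [0.1, 0.0, 0.2]
gripper_width: 0.0359
gripper_force: 25.0
```

Call:
apply_moves:
  targets:
    - {"dp":[0,0,0.003],"yaw":0}
    - {"dp":[0,0,0.008],"yaw":0}
    - {"dp":[0,0,0.014],"yaw":0}
    - {"dp":[0,0,0.022],"yaw":0}
    - {"dp":[0,0,0.032],"yaw":0}
    - {"dp":[0,0,0.046],"yaw":0}
    - {"dp":[0,0,0.064],"yaw":0}
    - {"dp":[0,0,0.082],"yaw":0}
    - {"dp":[0,0,0.096],"yaw":0}
    - {"dp":[0,0,0.106],"yaw":0}
    - {"dp":[0,0,0.112],"yaw":0}
    - {"dp":[0,0,0.112],"yaw":0}
    - {"dp":[0,0,0.112],"yaw":0}

```text
time_s: 22.22
tcp_pos: [0.5236, 0.1877, 0.1993]
eef_rot: [180.0, 0.0, -102.5]
contact_force: [-0.1, -0.4, -0.1]
gripper_width: 0.0358
gripper_force: 25.0
```

Call:
apply_moves:
  targets:
    - {"dp":[0.001,-0.008,0],"yaw":0}
    - {"dp":[0.003,-0.025,0],"yaw":0.5}
    - {"dp":[0.006,-0.05,0],"yaw":1}
    - {"dp":[0.01,-0.084,0],"yaw":1.5}
    - {"dp":[0.014,-0.12,0],"yaw":2}
    - {"dp":[0.018,-0.157,0],"yaw":2.7}
    - {"dp":[0.023,-0.194,0],"yaw":3.4}
    - {"dp":[0.028,-0.231,0],"yaw":4}
    - {"dp":[0.032,-0.268,0],"yaw":4.7}
    - {"dp":[0.036,-0.305,0],"yaw":5.3}
    - {"dp":[0.04,-0.34,0],"yaw":6}
    - {"dp":[0.044,-0.37,0],"yaw":6.5}
    - {"dp":[0.046,-0.394,0],"yaw":7}
    - {"dp":[0.048,-0.41,0],"yaw":7.2}
    - {"dp":[0.0488,-0.418,0],"yaw":7.25}
    - {"dp":[0.0488,-0.4198,0],"yaw":7.25}
    - {"dp":[0.0488,-0.4198,0],"yaw":7.25}
    - {"dp":[0.0488,-0.4198,0],"yaw":7.25}
    - {"dp":[0.0488,-0.4198,0],"yaw":7.25}

```text
time_s: 23.8
tcp_pos: [0.5725, -0.2312, 0.1993]
eef_rot: [180.0, 0.0, -95.1]
contact_force: [-0.2, 0.2, 0.0]
gripper_width: 0.0361
gripper_force: 25.0
```

Call:
apply_moves:
  targets:
    - {"dp":[0,0,-0.008],"yaw":0}
    - {"dp":[0,0,-0.022],"yaw":0}
    - {"dp":[0,0,-0.04],"yaw":0}
    - {"dp":[0,0,-0.06],"yaw":0}
    - {"dp":[0,0,-0.08],"yaw":0}
    - {"dp":[0,0,-0.098],"yaw":0}
    - {"dp":[0,0,-0.112],"yaw":0}
    - {"dp":[0,0,-0.123],"yaw":0}
    - {"dp":[0,0,-0.13],"yaw":0}
    - {"dp":[0,0,-0.134],"yaw":0}
    - {"dp":[0,0,-0.136],"yaw":0}
    - {"dp":[0,0,-0.1375],"yaw":0}
    - {"dp":[0,0,-0.1385],"yaw":0}
    - {"dp":[0,0,-0.139],"yaw":0}
    - {"dp":[0,0,-0.1395],"yaw":0}
    - {"dp":[0,0,-0.14],"yaw":0}
    - {"dp":[0,0,-0.1404],"yaw":0}
    - {"dp":[0,0,-0.1409],"yaw":0}
    - {"dp":[0,0,-0.1409],"yaw":0}
    - {"dp":[0,0,-0.1409],"yaw":0}

```text
time_s: 25.47
tcp_pos: [0.5727, -0.2321, 0.0588]
eef_rot: [-180.0, -0.0, -95.2]
contact_force: [-0.7, 0.1, 3.2]
gripper_width: 0.0355
gripper_force: 25.0
```

Call:
apply_moves:
  targets:
    - {"dp":[0,0,-0.0002],"yaw":0}
    - {"dp":[0,0,-0.0004],"yaw":0}
    - {"dp":[0,0,-0.0004],"yaw":0}
    - {"dp":[0,0,-0.0004],"yaw":0}

```text
time_s: 25.8
tcp_pos: [0.5727, -0.2321, 0.0588]
eef_rot: [-180.0, -0.0, -95.2]
contact_force: [-2.6, 0.8, 7.4]
gripper_width: 0.0358
gripper_force: 25.0
```

Yellow is down. Releasing it, then on to blue.

Call:
apply_moves:
  targets:
    - {"dp":[0,0,0],"yaw":0}
    - {"dp":[0,0,0],"yaw":0}
    - {"dp":[0,0,0],"yaw":0}
    - {"dp":[0,0,0],"yaw":0}
    - {"dp":[0,0,0],"yaw":0}
    - {"dp":[0,0,0],"yaw":0}
    - {"dp":[0,0,0],"yaw":0}
    - {"dp":[0,0,0.006],"yaw":0}
    - {"dp":[0,0,0.02],"yaw":0}
    - {"dp":[0,0,0.044],"yaw":0}
    - {"dp":[0,0,0.074],"yaw":0}
    - {"dp":[0,0,0.104],"yaw":0}
    - {"dp":[0,0,0.126],"yaw":0}
    - {"dp":[0,0,0.138],"yaw":0}
    - {"dp":[0,0,0.1415],"yaw":0}
    - {"dp":[0,0,0.1415],"yaw":0}
  grip: -1

```text
time_s: 27.13
tcp_pos: [0.573, -0.2321, 0.2009]
eef_rot: [-179.9, 0.0, -95.2]
contact_force: [-0.3, 0.5, 0.0]
gripper_width: 0.0877
gripper_force: 0.0
```

Run:
```python
from h import *
s,c,W=wrist('w5'); print(s['tcp_pos'],s['eef_rot'],s['gripper_width'])
print(tops(W,.068,.082,.573,-.232))
```

```text
[ 0.57303823 -0.23211136  0.20093624] [-1.79859264e+02  6.39248966e-04 -9.51882058e+01] 0.08773410969945421
(2334, np.float64(0.0748), array([ 571.7, -230.2]), array([36.8, 36.1]), 84.9)
```

Call:
apply_moves:
  targets:
    - {"dp":[-0.001,0.012,0],"yaw":0}
    - {"dp":[-0.005,0.036,0],"yaw":-0.7}
    - {"dp":[-0.011,0.072,0],"yaw":-1.5}
    - {"dp":[-0.018,0.111,0],"yaw":-2.2}
    - {"dp":[-0.025,0.15,0],"yaw":-3}
    - {"dp":[-0.032,0.189,0],"yaw":-3.8}
    - {"dp":[-0.039,0.228,0],"yaw":-4.6}
    - {"dp":[-0.045,0.267,0],"yaw":-5.4}
    - {"dp":[-0.051,0.302,0],"yaw":-6.1}
    - {"dp":[-0.056,0.332,0],"yaw":-6.7}
    - {"dp":[-0.06,0.352,0],"yaw":-7.1}
    - {"dp":[-0.0614,0.362,0],"yaw":-7.25}
    - {"dp":[-0.0614,0.3633,0],"yaw":-7.25}
    - {"dp":[-0.0614,0.3633,0],"yaw":-7.25}
    - {"dp":[-0.0614,0.3633,0],"yaw":-7.25}

```text
time_s: 28.43
tcp_pos: [0.5109, 0.1305, 0.1989]
eef_rot: [179.9, -0.1, -102.4]
contact_force: [0.7, -0.2, -0.1]
gripper_width: 0.0875
gripper_force: 0.0
```

Call:
apply_moves:
  targets:
    - {"dp":[0,0,-0.012],"yaw":0}
    - {"dp":[0,0,-0.032],"yaw":0}
    - {"dp":[0,0,-0.054],"yaw":0}
    - {"dp":[0,0,-0.074],"yaw":0}
    - {"dp":[0,0,-0.09],"yaw":0}
    - {"dp":[0,0,-0.102],"yaw":0}
    - {"dp":[0,0,-0.109],"yaw":0}
    - {"dp":[0,0,-0.1122],"yaw":0}
    - {"dp":[0,0,-0.1122],"yaw":0}
    - {"dp":[0,0,-0.1122],"yaw":0}

```text
time_s: 29.27
tcp_pos: [0.5116, 0.131, 0.0879]
eef_rot: [-180.0, 0.0, -102.5]
contact_force: [0.3, 0.5, 1.0]
gripper_width: 0.0873
gripper_force: 0.0
```

Call:
apply_moves:
  targets:
    - {"dp":[0,0,0],"yaw":0}
    - {"dp":[0,0,0],"yaw":0}
    - {"dp":[0,0,0],"yaw":0}
    - {"dp":[0,0,0],"yaw":0}
    - {"dp":[0,0,0],"yaw":0}
    - {"dp":[0,0,0],"yaw":0}
    - {"dp":[0,0,0],"yaw":0}
    - {"dp":[0,0,0],"yaw":0}
    - {"dp":[0,0,0],"yaw":0}
    - {"dp":[0,0,0],"yaw":0}
  grip: 1

```text
time_s: 30.1
tcp_pos: [0.5112, 0.1313, 0.0874]
eef_rot: [180.0, -0.0, -102.4]
contact_force: [0.1, -0.0, 0.2]
gripper_width: 0.0359
gripper_force: 25.0
```

Call:
apply_moves:
  targets:
    - {"dp":[0,0,0.003],"yaw":0}
    - {"dp":[0,0,0.008],"yaw":0}
    - {"dp":[0,0,0.014],"yaw":0}
    - {"dp":[0,0,0.022],"yaw":0}
    - {"dp":[0,0,0.032],"yaw":0}
    - {"dp":[0,0,0.046],"yaw":0}
    - {"dp":[0,0,0.064],"yaw":0}
    - {"dp":[0,0,0.082],"yaw":0}
    - {"dp":[0,0,0.096],"yaw":0}
    - {"dp":[0,0,0.106],"yaw":0}
    - {"dp":[0,0,0.112],"yaw":0}
    - {"dp":[0,0,0.112],"yaw":0}
    - {"dp":[0,0,0.112],"yaw":0}

```text
time_s: 31.18
tcp_pos: [0.511, 0.1312, 0.1993]
eef_rot: [180.0, 0.0, -102.5]
contact_force: [0.2, -0.4, -0.3]
gripper_width: 0.0357
gripper_force: 25.0
```

Call:
apply_moves:
  targets:
    - {"dp":[0.001,-0.008,0],"yaw":0}
    - {"dp":[0.003,-0.025,0],"yaw":0.5}
    - {"dp":[0.006,-0.05,0],"yaw":1}
    - {"dp":[0.011,-0.084,0],"yaw":1.5}
    - {"dp":[0.016,-0.12,0],"yaw":2}
    - {"dp":[0.021,-0.157,0],"yaw":2.7}
    - {"dp":[0.026,-0.194,0],"yaw":3.4}
    - {"dp":[0.031,-0.231,0],"yaw":4}
    - {"dp":[0.036,-0.268,0],"yaw":4.7}
    - {"dp":[0.041,-0.305,0],"yaw":5.3}
    - {"dp":[0.046,-0.34,0],"yaw":6}
    - {"dp":[0.05,-0.37,0],"yaw":6.5}
    - {"dp":[0.053,-0.395,0],"yaw":7}
    - {"dp":[0.055,-0.411,0],"yaw":7.2}
    - {"dp":[0.0562,-0.419,0],"yaw":7.25}
    - {"dp":[0.0562,-0.4211,0],"yaw":7.25}
    - {"dp":[0.0562,-0.4211,0],"yaw":7.25}
    - {"dp":[0.0562,-0.4211,0],"yaw":7.25}
    - {"dp":[0.0562,-0.4211,0],"yaw":7.25}

```text
time_s: 32.77
tcp_pos: [0.5673, -0.2889, 0.1993]
eef_rot: [180.0, 0.0, -95.1]
contact_force: [-0.4, -0.3, -1.1]
gripper_width: 0.0357
gripper_force: 25.0
```

Call:
apply_moves:
  targets:
    - {"dp":[0,0,-0.008],"yaw":0}
    - {"dp":[0,0,-0.022],"yaw":0}
    - {"dp":[0,0,-0.04],"yaw":0}
    - {"dp":[0,0,-0.06],"yaw":0}
    - {"dp":[0,0,-0.08],"yaw":0}
    - {"dp":[0,0,-0.098],"yaw":0}
    - {"dp":[0,0,-0.112],"yaw":0}
    - {"dp":[0,0,-0.123],"yaw":0}
    - {"dp":[0,0,-0.13],"yaw":0}
    - {"dp":[0,0,-0.134],"yaw":0}
    - {"dp":[0,0,-0.136],"yaw":0}
    - {"dp":[0,0,-0.1375],"yaw":0}
    - {"dp":[0,0,-0.1385],"yaw":0}
    - {"dp":[0,0,-0.139],"yaw":0}
    - {"dp":[0,0,-0.1395],"yaw":0}
    - {"dp":[0,0,-0.14],"yaw":0}
    - {"dp":[0,0,-0.1404],"yaw":0}
    - {"dp":[0,0,-0.1409],"yaw":0}
    - {"dp":[0,0,-0.1409],"yaw":0}
    - {"dp":[0,0,-0.1409],"yaw":0}

```text
time_s: 34.43
tcp_pos: [0.5675, -0.29, 0.0589]
eef_rot: [-180.0, -0.0, -95.2]
contact_force: [-1.0, 1.5, 3.6]
gripper_width: 0.036
gripper_force: 25.0
```

Call:
apply_moves:
  targets:
    - {"dp":[0,0,-0.0002],"yaw":0}
    - {"dp":[0,0,-0.0004],"yaw":0}
    - {"dp":[0,0,-0.0004],"yaw":0}
    - {"dp":[0,0,-0.0004],"yaw":0}

```text
time_s: 34.77
tcp_pos: [0.5675, -0.29, 0.0589]
eef_rot: [-180.0, -0.0, -95.2]
contact_force: [-2.2, 1.8, 7.7]
gripper_width: 0.0358
gripper_force: 25.0
```

Blue is down. Releasing it, rising, and moving aside so the top camera can see the tray.

Call:
apply_moves:
  targets:
    - {"dp":[0,0,0],"yaw":0}
    - {"dp":[0,0,0],"yaw":0}
    - {"dp":[0,0,0],"yaw":0}
    - {"dp":[0,0,0],"yaw":0}
    - {"dp":[0,0,0],"yaw":0}
    - {"dp":[0,0,0],"yaw":0}
    - {"dp":[0,0,0],"yaw":0}
    - {"dp":[0,0,0.006],"yaw":0}
    - {"dp":[0,0,0.02],"yaw":0}
    - {"dp":[0,0,0.044],"yaw":0}
    - {"dp":[0,0,0.074],"yaw":0}
    - {"dp":[0,0,0.104],"yaw":0}
    - {"dp":[0,0,0.126],"yaw":0}
    - {"dp":[0,0,0.138],"yaw":0}
    - {"dp":[0,0,0.1415],"yaw":0}
    - {"dp":[0,0,0.1415],"yaw":0}
  grip: -1

```text
time_s: 36.1
tcp_pos: [0.5676, -0.2899, 0.2003]
eef_rot: [-179.9, 0.0, -95.2]
contact_force: [-0.3, -0.2, -0.4]
gripper_width: 0.0874
gripper_force: 0.0
```

Call:
apply_moves:
  targets:
    - {"dp":[0,0.01,0],"yaw":0}
    - {"dp":[-0.005,0.035,0],"yaw":0}
    - {"dp":[-0.01,0.07,0],"yaw":0}
    - {"dp":[-0.015,0.105,0],"yaw":0}
    - {"dp":[-0.02,0.14,0],"yaw":0}
    - {"dp":[-0.025,0.175,0],"yaw":0}
    - {"dp":[-0.03,0.21,0],"yaw":0}
    - {"dp":[-0.035,0.245,0],"yaw":0}
    - {"dp":[-0.04,0.28,0],"yaw":0}
    - {"dp":[-0.045,0.315,0],"yaw":0}
    - {"dp":[-0.05,0.35,0],"yaw":0}
    - {"dp":[-0.05,0.38,0],"yaw":0}
    - {"dp":[-0.05,0.4,0],"yaw":0}
    - {"dp":[-0.05,0.41,0],"yaw":0}
    - {"dp":[-0.05,0.41,0],"yaw":0}
    - {"dp":[-0.05,0.41,0],"yaw":0}

```text
time_s: 37.43
tcp_pos: [0.5166, 0.1201, 0.1983]
eef_rot: [179.9, -0.1, -95.1]
contact_force: [0.8, -0.1, -0.1]
gripper_width: 0.0876
gripper_force: 0.0
```

Run:
```python
from h import *
c=shot('top','top2'); W=cloud(c)
for a in [(.5825,-.1165),(.5773,-.1743),(.5721,-.2321),(.5669,-.29)]: print(tops(W,.068,.085,*a,rad=.028))
s=get_state();print(s['time_s'],s['tcp_pos'],s['gripper_width'])
```

```text
(408, np.float64(0.0759), array([ 582.5, -116. ]), array([36.8, 36.7]), 84.8)
(414, np.float64(0.0758), array([ 577.5, -173.8]), array([37. , 36.3]), 84.9)
(388, np.float64(0.0756), array([ 572.2, -231.3]), array([35.4, 36.4]), 84.6)
(414, np.float64(0.0755), array([ 567.1, -289.5]), array([38.1, 36.6]), 84.8)
37.4833 [0.51677398 0.11954458 0.19857012] 0.08752596489557053
```

View pics/top2.png

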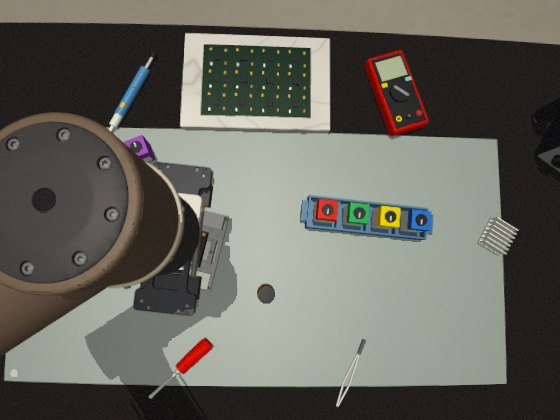

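The picture shows red (328,210), green (359,213), yellow (390,216) and blue (421,220) standing upright in the tray in the board's order. All four tops are 76 mm above the table, as they should be, and the robot touches nothing.

```bash
python3 -c "
from plant import r
print(r.close_job())"
```

```text
the job is handed in; nothing more can be done
None
```

All four relays stand upright in the tray in board order (red, green, yellow, blue from left to right), and I handed the job in at about 37 s.

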